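# Height check of two printed housings under a bridge gauge

### The job

One of these two grey printed housings is too tall. Slide each one straight along its own lane under the low bridge bar and feel whether it clears, never pressing it on the gauge with more than about 12 N: leave the one that clears pushed fully home against the stop behind the bar, and when the other has come up against the bar, draw it back and leave it standing in front of its lane, at least 30 mm clear of the bar. Disturb nothing else.

Things in the scene. Friction and masses are not known exactly. Their poses are not given: they have to be found in the camera images.
- bridge: fixed height bridge of aluminium and dark steel. Origin on the bench under the middle of the bar; x runs along the two lanes away from the robot, y left, z up. 210 mm wide. Lanes 52 mm wide between the posts, floored by the bench itself; rails 8 mm tall line them behind the bar, and splayed lead-ins 8 mm tall stand at x = -18 to -6 mm. It does not give.
- bar (a point): middle of the near lower edge of the flat bar that spans both lanes: 42 mm above the bench, at x = -8 mm of the bridge. The bar is 16 mm deep in x and 14 mm thick, screw heads to 60 mm above the bench. A block that is too tall meets its near face when the block's origin is at x = -63 mm of the bridge.
- stop (a point): middle of the near face of the stop wall behind the bar, at x = +45 mm of the bridge; the wall is 30 mm tall and closes both lanes. A block fully home touches it, with its origin at x = -10 mm of the bridge, and its rear 57 mm still stands out in front of the bar.
- lane_left (a point): bench surface under the bar on the centre line of the left lane, y = +65 mm of the bridge
- lane_right (a point): bench surface under the bar on the centre line of the right lane, y = -65 mm of the bridge
- block_a: one of two like grey printed housings, 110 mm long (its x), 46 mm wide (y), 40 to 45 mm tall, 0.15 to 0.28 kg. Near each end both sides have a finger recess 28 mm long, centred 32 mm from the middle, 36 mm across there. Either end may lead. One of the two is too tall, the name does not tell which. Stands askew before a lane, front end 35 to 65 mm short of the bar. Origin: centre of underside.
- block_b: one of two like grey printed housings, 110 mm long (its x), 46 mm wide (y), 40 to 45 mm tall, 0.15 to 0.28 kg. Near each end both sides have a finger recess 28 mm long, centred 32 mm from the middle, 36 mm across there. Either end may lead. One of the two is too tall, the name does not tell which. Stands askew before a lane, front end 35 to 65 mm short of the bar. Origin: centre of underside.
- gear: bystander, to be left where it is: 52 mm printed gear, 18 mm tall, lying beside the left lane
- arch: bystander, to be left where it is: printed horseshoe part, 54 x 60 x 20 mm, lying beside the right lane
- timer: bystander, to be left where it is: bench timer 66 x 66 x 24 mm
- jar: bystander, to be left where it is: white screw jar, 60 mm across, 50 mm tall
- tape_roll: bystander, to be left where it is: roll of tape 87 mm across, 19 mm tall
- side_cutters: bystander, to be left where it is: side cutters 143 mm long
There are look-alikes about, which are no part of the job. Leave any purple look-alike of the block_a alone.

How it is judged (in metres and radians):
On the way:
1. the taller block has been slid straight in its lane up against the bar and pressed on it with at least 2 N (contact force between block_b and bridge above 2 N and x of block_b in the frame of bridge between -0.068 and -0.057 m and (y of block_b in the frame of bridge between 0.06 and 0.07 m or y of block_b in the frame of bridge between -0.07 and -0.06 m) and angle between the x axis of block_b and the x axis of bridge, either way round below 0.08 rad), for 0.1 s.
At the end, for the whole second after the job is handed in: The block that clears is under the bar in its lane, within 3 mm of touching the stop; the taller one stands upright on the bench in front of its lane (within 35 mm to the side, origin at most 250 mm from the bar's middle), its leading end at least 25 mm clear of the bar; both at rest (x of block_a in the frame of bridge above -0.013 m and (y of block_a in the frame of bridge between 0.06 and 0.07 m or y of block_a in the frame of bridge between -0.07 and -0.06 m) and height (world z) of each of block_a, block_b below 0.004 m and angle between each of block_a, block_b's own z axis and vertical below 0.06 rad and linear speed of each of block_a, block_b below 0.01 m/s and x of block_b in the frame of bridge between -0.25 and -0.088 m and (y of block_b in the frame of bridge between 0.03 and 0.1 m or y of block_b in the frame of bridge between -0.1 and -0.03 m) and height (world z) of block_b above -0.004 m).
It fails at once if a block is pressed on the gauge with more than 20 N (contact force between any of block_a, block_b and bridge above 20 N).
It fails at once if a bystander is moved by more than 15 mm (distance of any of gear, arch, timer, jar, tape_roll, side_cutters from where it was at the start of the episode above 0.015 m).
It also fails if it takes over 72 s, if anything falls off the work surface, if the arm or the gripper's body presses on something with over 40 N, if the wrist force passes 120 N, or if a joint passes its speed limit or range.

### The arm

A 7-joint arm with a two-finger parallel gripper is mounted at the origin on a cart in front of the work surface, level with it; the furniture and walls round the work are solid. World frame = base frame: x ahead of the robot, y to its left, z up, the work surface at z = 0. Lengths are in m, angles in degrees, forces in N, time in s.
With the tool pointing down it reaches from about 0.4 to 0.85 m from the base axis. Payload 10.4 kg.
Tool frame: the origin (TCP) lies at the very end of the fingers, on their centre line; the grasp point (between the pads) lies 19 mm behind it (manip.grip_point_offset is the distance from the TCP to the grasp point, in m); z points along the fingers, y is the line along which they close (so a half turn about z gives the same grasp; the last joint's range is limited). The gripper opens to 85 mm and grips with 20 to 120 N. Pads are 22 mm wide; open, the fingers measure 114 mm over their backs; the gripper's body (76 mm by 85 mm) begins 54 mm behind the grasp point. The pads swing forward as they close: fully open they stand 13 mm farther back than shut.
Start: joints at [-70.05, 19.034, -3.707, 83.658, 1.238, 77.344, -5.071], TCP at [0.226, 0.583, 0.231] pointing down, gripper open.
Joint ranges: [-148.97, 148.97], [-28.65, 121.19], [-84.17, 76.75], [9.2, 138.47], [-72.65, 252.65], [3.7, 117.97], [-149.18, 149.18]. Speed limits (degrees/s): [127.2, 127.2, 159.86, 159.86, 180, 180, 180].

### API

Orientations are given as a 3x3 rotation matrix whose columns are the frame's x, y, z axes.
In Python, from workcell import manip gives the robot as it stands.
- The arm moves only by the tool send_rows, never from a script. Its argument "moves" is a list of rows, each an object with "dp": the shift along the world's x, y, z in mm, a list of three; "turn": the turn, a rotation vector about the world's x, y, z in rad, a list of three; "gripper": the finger opening in mm, from 0 to 85.4. In form: [{"dp": [dx, dy, dz], "turn": [rx, ry, rz], "gripper": gripper}, ...]. A call has 1 to 20 rows; each row is the pose to reach, as a shift and turn from the pose commanded when the call began; what a row does not reach only later rows make up. A row lasts 1/8 s, in which the tool goes at most 62.5 mm and 10.7 degrees, less where a joint would pass 70% of its speed; a pose out of reach is approached as far as the arm can. A call with a gripper value outside its range is refused whole. The fingers move at their own pace and stop on an object; the grip force is fixed at half the most. Time passes only in rows, so rows that repeat a pose let the fingers close. It gives the time, the measured TCP pose, the force, the opening and the grip force at its end, in the units of the state.
- manip.sense(): the state, without advancing time (a new reading comes with each control period).
- manip.camera(name): name is "scene" or "top" or "wrist"; returns a dict with "image" (420x560x3 uint8, red, green, blue), "camera_matrix" (3x3 intrinsics, pixels), "distortion" ([k1, k2, p1, p2, k3] as OpenCV has them; the pictures are not rectified), "world_to_cam" (4x4, takes a point from world to camera coordinates); the wrist camera has in their place "T_tool_cam" (4x4, takes a point from camera to tool coordinates, whose origin is the TCP and whose axes are the flange's). Camera axes: x right, y down, z forward; pixel columns grow to the right and rows downward; lengths in m; the calibration is good to about 2 mm. A picture is of the moment at which its call begins: read the wrist's pose just before it. There is no depth.
- manip.hand_in(): hands the job in; it is judged then, once.
The state is a dict: "t": time; "joint_positions": joint angles; "qd": joint speeds; "joint_efforts": joint torques, N m; "eef_pos": TCP position; "tool_rot": TCP orientation; "force": force on the tool from outside, world axes, zero at the start; "ft_torque": the same for the moment, N m; "grip_width": opening from 0.0 (shut) to 1.0 (fully open); "grasp_force": force on a finger pad.
Only numpy, scipy, OpenCV 4.12 (cv2) and the standard library are available. Lean on these libraries where they do the work, as an engineer would, in place of code of your own. Each camera call takes 0.05 s, during which the arm holds its last target. There are 200 camera calls.

## Working session

There is one attempt and no reset: what is moved stays moved. The work goes in short steps, Python scripts to look and compute and a tool call to move; the robot and the scene stay as the last step left them, time stands still between calls to the robot, and variables do not carry over. Pictures are saved under pics/ and viewed, at most 10 in all, crops included, and the job is handed in when it is done.

Besides the shell and the picture viewer there is one more tool, called as name(argument=value, ...) on one line, values as JSON. send_rows: Moves the arm, as the interface text tells. Its arguments: {"type":"object","properties":{"moves":{"type":"array"}},"required":["moves"]}

```bash
mkdir -p pics; cat > h.py <<'E'
import numpy as np, cv2
from workcell import manip
def snap(n,f):
    c=manip.camera(n); cv2.imwrite(f'pics/{f}.png',c['image'][:,:,::-1]); np.savez(f'pics/{f}.npz',**{k:np.array(v) for k,v in c.items()}); return c
def T(c):
    if 'world_to_cam' in c: return np.linalg.inv(np.array(c['world_to_cam']))
    t=np.eye(4); t[:3,:3]=c['R']; t[:3,3]=c['p']; return t@c['T_tool_cam']
def ray(c,uv,z):
    uv=np.array(uv,float).reshape(-1,1,2)
    n=cv2.undistortPoints(uv,np.array(c['camera_matrix']),np.array(c['distortion'])).reshape(-1,2)
    M=T(c); d=np.c_[n,np.ones(len(n))]@M[:3,:3].T; o=M[:3,3]
    return o+d*((z-o[2])/d[:,2])[:,None]
def proj(c,P):
    M=np.linalg.inv(T(c)); r,_=cv2.Rodrigues(M[:3,:3])
    return cv2.projectPoints(np.array(P,float).reshape(-1,1,3),r,M[:3,3],np.array(c['camera_matrix']),np.array(c['distortion']))[0].reshape(-1,2)
E
python3 - <<'E'
from h import *
a=snap('top','top0'); b=snap('scene','scene0')
for c in(a,b): print(T(c).round(3))
s=manip.sense(); print({k:np.round(v,3) for k,v in s.items()})
E
```

```text
[[ 0.023 -0.998  0.066  0.504]
 [-1.    -0.022  0.014 -0.116]
 [-0.013 -0.067 -0.998  1.23 ]
 [ 0.     0.     0.     1.   ]]
[[ 0.57  -0.49   0.659 -0.337]
 [-0.821 -0.357  0.445 -0.679]
 [ 0.017 -0.795 -0.606  0.886]
 [ 0.     0.     0.     1.   ]]
{'t': np.float64(0.1), 'joint_positions': array([-70.049,  19.068,  -3.705,  83.701,   1.24 ,  77.344,  -5.073]), 'qd': array([ 0.024, -0.183,  0.049, -0.186, -0.093,  0.004, -0.033]), 'joint_efforts': array([ 1.0000e-03, -6.2674e+01,  4.9000e-02, -3.9243e+01,  1.6000e-02,
        7.0000e-03,  0.0000e+00]), 'eef_pos': array([0.226, 0.582, 0.231]), 'tool_rot': array([[-0.932,  0.362, -0.   ],
       [ 0.362,  0.932, -0.001],
       [-0.   , -0.001, -1.   ]]), 'force': array([-0.251,  0.073,  0.282]), 'ft_torque': array([-0.011,  0.013,  0.023]), 'grasp_force': np.float64(0.0), 'grip_width': np.float64(1.001)}
```

View pics/top0.png

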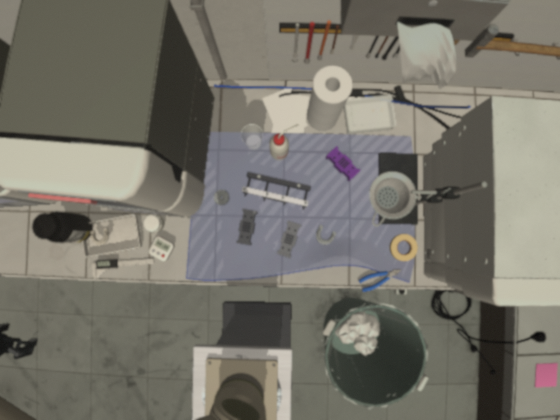

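View pics/scene0.png

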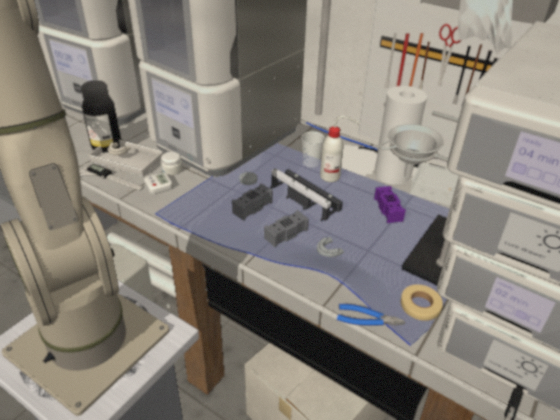

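The top view shows the bridge at about (278,190) and grey blocks at (247,227) on the left and (289,239) on the right. The purple look-alike is at (343,163). The gear is at (223,197) and the arch at (325,234). I'll crop in closer.

```bash
python3 - <<'E'
from h import *
c=cv2.imread('pics/top0.png')[165:265,210:340]
cv2.imwrite('pics/crop0.png',cv2.resize(c,None,fx=6,fy=6,interpolation=cv2.INTER_CUBIC))
d=dict(np.load('pics/top0.npz'))
print(ray(d,[[247,227],[289,239],[278,190]],0.04).round(3))
E
```

```text
[[ 0.537 -0.01   0.04 ]
 [ 0.503 -0.142  0.04 ]
 [ 0.656 -0.105  0.04 ]]
```

View pics/crop0.png

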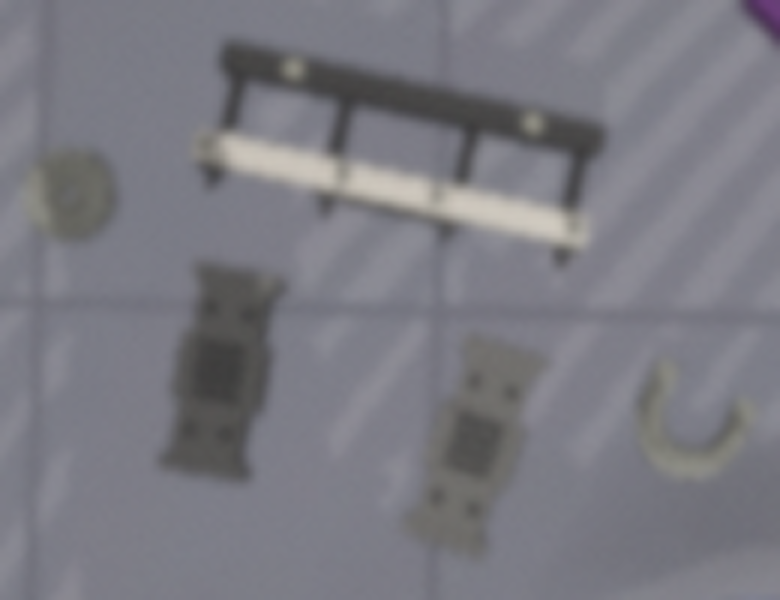

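The crop shows the bar running from (205,150) to (585,232). The left block is centred at (220,370) and the right block at (478,445). The stop wall is dark, from (225,55) to (600,140). I'll work out rough poses and then go over for a close wrist view.

```bash
python3 - <<'E'
from h import *
d=dict(np.load('pics/top0.npz'))
f=lambda p,z: ray(d,(np.array(p,float)+.5)/6-.5+[210,165],z)
bar=f([[205,150],[585,232]],.056); print(bar.round(4), np.linalg.norm(bar[1]-bar[0]))
w=f([[225,70],[597,155]],.03); print('stop near edge',w.round(4),np.linalg.norm(w[1]-w[0]))
def yaw(v): return np.degrees(np.arctan2(v[1],v[0]))
print('bridge yaw',yaw(bar[0]-bar[1])-90,yaw(w[0]-w[1])-90)
for n,P in dict(L=[[197,265],[283,285],[248,480],[163,462]],R=[[468,335],[547,355],[485,555],[405,530]]).items():
    q=f(P,.042); m=q.mean(0); print(n,m.round(4),'yaw',yaw(q[0]+q[1]-q[2]-q[3]),'len',np.linalg.norm((q[0]+q[1]-q[2]-q[3])/2),'w',np.linalg.norm(q[0]-q[1]),np.linalg.norm(q[2]-q[3]))
c=manip.camera('wrist'); print(np.array(c['T_tool_cam']).round(3), np.array(c['camera_matrix']).round(0))
E
```

```text
[[ 0.6528  0.0021  0.056 ]
 [ 0.6144 -0.1958  0.056 ]] 0.201536853298593
stop near edge [[ 0.6992 -0.0047  0.03  ]
 [ 0.6579 -0.2032  0.03  ]] 0.202748015637106
bridge yaw -10.985456447409362 -11.742683831541115
L [ 0.5378 -0.0092  0.042 ] yaw -8.41346007963324 len 0.10381977340925769 w 0.04634515468228657 0.04537586283839924
R [ 0.504  -0.1422  0.042 ] yaw -16.3495817754515 len 0.10764873368354728 w 0.042455708128668 0.04346572423855377
[[-0.    -0.962 -0.274  0.07 ]
 [ 1.    -0.001  0.001 -0.002]
 [-0.001 -0.274  0.962 -0.142]
 [ 0.     0.     0.     1.   ]] [[331.   0. 284.]
 [  0. 331. 206.]
 [  0.   0.   1.]]
```

Both blocks and the bridge match the stated sizes. Candidates: the left grey block at (247,227), the right grey block at (289,239), and the purple one at (343,163), which I leave alone. Now I move over the work for a close wrist view.

send_rows(moves=[{"dp":[25,-48,0],"turn":[0,0,0.02],"gripper":80},{"dp":[50,-97,0],"turn":[0,0,0.04],"gripper":80},{"dp":[75,-146,0],"turn":[0,0,0.06],"gripper":80},{"dp":[100,-195,0],"turn":[0,0,0.08],"gripper":80},{"dp":[125,-244,0],"turn":[0,0,0.1],"gripper":80},{"dp":[150,-293,0],"turn":[0,0,0.12],"gripper":80},{"dp":[175,-342,-5],"turn":[0,0,0.14],"gripper":80},{"dp":[200,-391,-10],"turn":[0,0,0.16],"gripper":80},{"dp":[225,-440,-15],"turn":[0,0,0.17],"gripper":80},{"dp":[250,-489,-20],"turn":[0,0,0.17],"gripper":80},{"dp":[275,-538,-25],"turn":[0,0,0.17],"gripper":80},{"dp":[300,-587,-30],"turn":[0,0,0.17],"gripper":80},{"dp":[320,-630,-30],"turn":[0,0,0.17],"gripper":80},{"dp":[335,-665,-30],"turn":[0,0,0.17],"gripper":80},{"dp":[335,-665,-30],"turn":[0,0,0.17],"gripper":80},{"dp":[335,-665,-30],"turn":[0,0,0.17],"gripper":80},{"dp":[335,-665,-30],"turn":[0,0,0.17],"gripper":80}])

```text
t: 2.28
eef_pos: [0.5613, -0.0811, 0.2013]
tool_rot: [[-0.98, 0.198, -0.0], [0.198, 0.98, 0.001], [0.0, 0.001, -1.0]]
force: [1.1, 0.0, -0.5]
grip_width: 0.934
grasp_force: 0.0
```

```bash
cat >> h.py <<'E'
def wsnap(f):
    s=manip.sense(); c=manip.camera('wrist'); c['p']=s['eef_pos']; c['R']=s['tool_rot']
    cv2.imwrite(f'pics/{f}.png',c['image'][:,:,::-1]); np.savez(f'pics/{f}.npz',**{k:np.array(v) for k,v in c.items()}); return c
E
python3 - <<'E'
from h import *
c=wsnap('w1'); print(c['p'],c['R'],manip.sense()['t'])
cv2.imwrite('pics/w1b.png',cv2.resize(cv2.imread('pics/w1.png'),(800,600),interpolation=cv2.INTER_CUBIC))
E
```

```text
[ 0.56131704 -0.0810956   0.20126922] [[-9.80284191e-01  1.97592666e-01 -2.05598807e-04]
 [ 1.97592486e-01  9.80284010e-01  6.85113012e-04]
 [ 3.36918530e-04  6.30980675e-04 -9.99999744e-01]] 2.325
```

View pics/w1b.png

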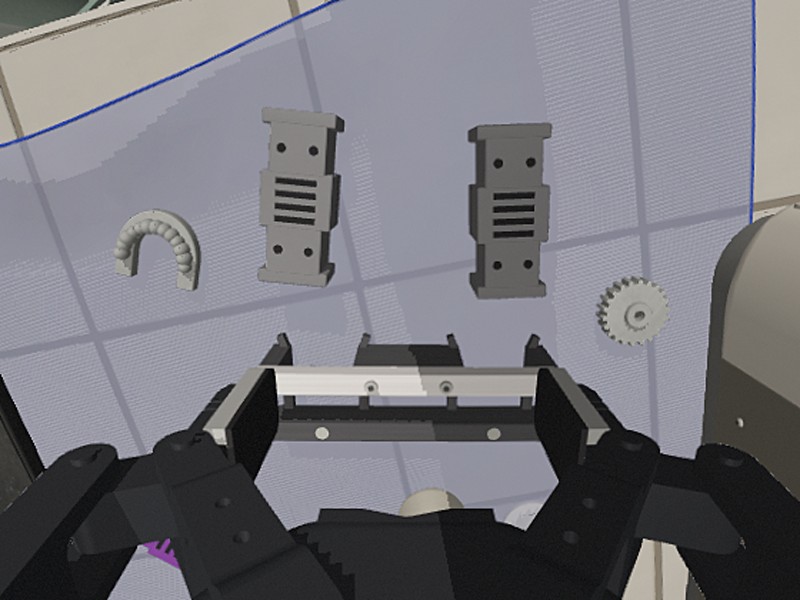

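The wrist view looks from the robot's side with the image upside down. The right block is at about (300,197), the left block at about (511,210), and the bridge bar at about (415,380). The lead-in tips are at y≈337. I'll zoom in on both for precise points.

```bash
python3 - <<'E'
from h import *
i=cv2.imread('pics/w1.png')
a=cv2.resize(i[225:315,180:390],(798,342),interpolation=cv2.INTER_CUBIC)
b=cv2.resize(i[70:215,172:392],(792,522),interpolation=cv2.INTER_CUBIC)
cv2.imwrite('pics/c1.png',a);cv2.imwrite('pics/c2.png',b)
E
```

```text
(no output)
```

View pics/c1.png

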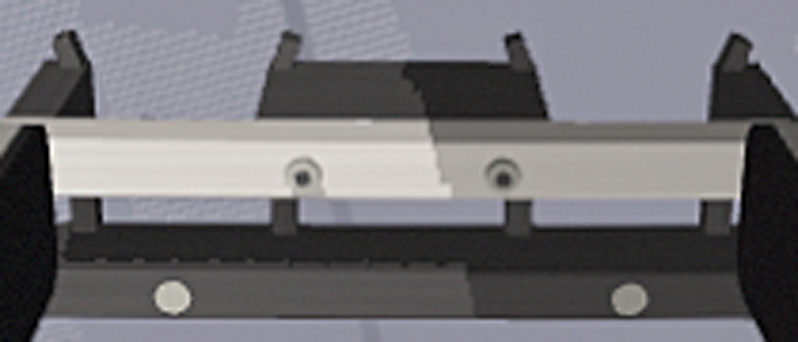

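View pics/c2.png

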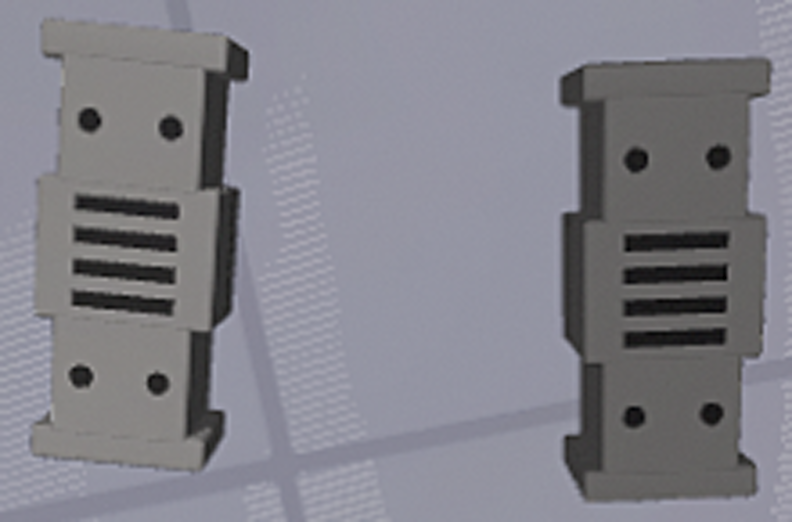

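```bash
cat > m.py <<'E'
from h import *
d=dict(np.load('pics/w1.npz'))
f=lambda p,z,s,o: ray(d,(np.array(p,float)+.5)/s-.5+o,z)
A=lambda p,z: f(p,z,3.8,[180,225]); B=lambda p,z: f(p,z,3.6,[172,70])
yaw=lambda v: np.degrees(np.arctan2(v[1],v[0]))
S=A([[303,175],[503,175]],.060); W=A([[173,298],[629,298]],.031); Tp=A([[65,35],[292,37],[514,37],[740,37]],.008)
print('screws mid',S.mean(0),np.linalg.norm(S[1]-S[0]),yaw(S[1]-S[0])-90)
print('stop screws',W.mean(0),np.linalg.norm(W[1]-W[0]),yaw(W[1]-W[0])-90)
print('tips',Tp.mean(0),np.linalg.norm(np.diff(Tp,axis=0),axis=1),yaw(Tp[3]-Tp[0])-90)
y=np.radians(yaw(np.r_[S[1]-S[0]]+(W[1]-W[0])+(Tp[3]-Tp[0]))-90); ex=np.array([np.cos(y),np.sin(y)]); ey=np.array([-ex[1],ex[0]])
O=S.mean(0)[:2]
for n,p,z in [('barlow',A([[200,122],[650,122]],.042),0),('bartopnear',A([[200,140],[650,140]],.056),0),('barfar',A([[200,197],[650,197]],.056),0),('tips',Tp,0),('stopscr',W,0),('stopnear',A([[200,265],[650,269]],.03),0)]:
    q=p[:,:2]-O; print(n,'bx',(q@ex*1e3).round(1),'by',(q@ey*1e3).round(1))
print('yaw',np.degrees(y),'O',O)
for n,H,E in [('R',[[90,120],[171,128],[81,376],[157,383]],[[44,22],[228,38],[30,455],[205,470]]),('L',[[636,160],[718,157],[634,416],[711,413]],[[583,64],[770,60],[585,500],[755,492]])]:
    for q in (B(H,.0425),B(E,.0425)):
        v=(q[2]+q[3]-q[0]-q[1])/2; m=q.mean(0)[:2]-O
        print(n,'world',q.mean(0).round(4),'bridge',(m@ex*1e3).round(1),(m@ey*1e3).round(1),'relyaw',round(yaw(v)-np.degrees(y),2),'L',np.linalg.norm(v),'w',np.linalg.norm(q[1]-q[0]),np.linalg.norm(q[3]-q[2]))
E
python3 m.py
```

```text
screws mid [ 0.63347748 -0.09548553  0.06      ] 0.049711628260003124 -11.475033492285533
stop screws [ 0.68586118 -0.10632849  0.031     ] 0.12935818819558467 -11.490265963186289
tips [ 0.61690123 -0.09183433  0.008     ] [0.06477204 0.06309547 0.06467074] -11.63635595206027
barlow bx [-6.  -6.1] by [-52.9  64.7]
bartopnear bx [-7.5 -7.6] by [-50.8  61.9]
barfar bx [8.4 8.3] by [-51.4  62.8]
tips bx [-17.2 -16.8 -16.9 -16.9] by [-96.  -31.3  31.8  96.5]
stopscr bx [53.6 53.4] by [-64.8  64.6]
stopnear bx [43.5 44.7] by [-56.8  70.2]
yaw -11.563920472882145 O [ 0.63347748 -0.09548553]
R world [ 0.5019 -0.1418  0.0425] bridge -119.6 -71.8 relyaw -5.83 L 0.06335403053196122 w 0.019794568693737753 0.019578741303985642
R world [ 0.5021 -0.1415  0.0425] bridge -119.5 -71.5 relyaw -5.68 L 0.1072752694664407 w 0.04417401202044991 0.0459500794972222
L world [ 0.5377 -0.0084  0.0425] bridge -111.3 66.2 relyaw 2.44 L 0.06414352819388694 w 0.020185564436883786 0.020004868994969716
L world [ 0.5373 -0.0086  0.0425] bridge -111.6 65.9 relyaw 2.56 L 0.10872596964690343 w 0.04521929401479671 0.04501562810243959
```

The bridge geometry checks out: tips at -17, bar at -7.5 and +8.3, stop at 44, screws symmetric. The bridge origin is (0.6335,-0.0955) with yaw -11.5°. The left block sits at bridge (-111.4, 66) with a relative yaw of +2.5°, and the right block at (-119.5, -71.7) with -5.8°. I'll take the left block first, gripping its rear recess at world (0.506, -0.0035).

send_rows(moves=[{"dp":[-28,39,0],"turn":[0,0,0.02],"gripper":60},{"dp":[-55,78,0],"turn":[0,0,0.042],"gripper":60},{"dp":[-55,78,-40],"turn":[0,0,0.042],"gripper":60},{"dp":[-55,78,-80],"turn":[0,0,0.042],"gripper":60},{"dp":[-55,78,-120],"turn":[0,0,0.042],"gripper":60},{"dp":[-55,78,-150],"turn":[0,0,0.042],"gripper":60},{"dp":[-55,78,-175],"turn":[0,0,0.042],"gripper":60},{"dp":[-55,78,-188],"turn":[0,0,0.042],"gripper":60},{"dp":[-55,78,-193],"turn":[0,0,0.042],"gripper":60},{"dp":[-55,78,-193],"turn":[0,0,0.042],"gripper":60},{"dp":[-55,78,-193],"turn":[0,0,0.042],"gripper":20},{"dp":[-55,78,-193],"turn":[0,0,0.042],"gripper":20},{"dp":[-55,78,-193],"turn":[0,0,0.042],"gripper":20},{"dp":[-55,78,-193],"turn":[0,0,0.042],"gripper":20},{"dp":[-55,78,-193],"turn":[0,0,0.042],"gripper":20}])

```text
t: 4.2
eef_pos: [0.5072, -0.0042, 0.0093]
tool_rot: [[-0.987, 0.158, 0.002], [0.158, 0.987, 0.001], [-0.001, 0.001, -1.0]]
force: [-1.6, 1.6, 6.5]
grip_width: 0.411
grasp_force: 60.5
```

```bash
python3 - <<'E'
from h import *
s=manip.sense(); print({k:np.round(s[k],4) for k in('t','eef_pos','tool_rot','force','ft_torque','grip_width','grasp_force')})
wsnap('w2')
i=cv2.imread('pics/w2.png'); cv2.imwrite('pics/w2b.png',cv2.resize(i,(800,600),interpolation=cv2.INTER_CUBIC))
E
```

```text
{'t': np.float64(4.2), 'eef_pos': array([ 0.5072, -0.0042,  0.0093]), 'tool_rot': array([[-9.874e-01,  1.580e-01,  1.600e-03],
       [ 1.580e-01,  9.874e-01,  7.000e-04],
       [-1.500e-03,  1.000e-03, -1.000e+00]]), 'force': array([-1.6233,  1.6301,  6.4626]), 'ft_torque': array([0.1121, 0.2618, 0.0317]), 'grip_width': np.float64(0.4107), 'grasp_force': np.float64(60.5087)}
```

View pics/w2b.png

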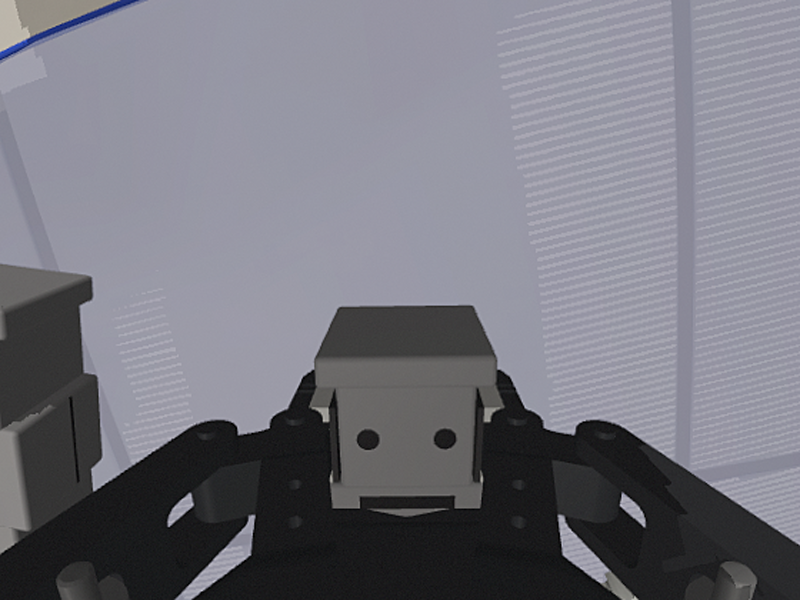

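Grip confirmed: 35 mm opening and 60 N on the pads, with the block centred between the fingers at holes (368,439) and (445,439). Its lateral offset in this image also lets me check the camera calibration.

```bash
python3 - <<'E'
from h import *
d=dict(np.load('pics/w2.npz')); s=1/1.42857
print(d['T_tool_cam'].round(5), d['camera_matrix'].round(2))
def tool(p,z): 
    q=ray(d,(np.array(p,float)+.5)*s-.5,z); return ((q-d['p'])@d['R']*1e3).round(2)
print('holes',tool([[368,439],[445,439]],.0425)); print('end top corners (rear upper edge z~.042)',tool([[316,358],[496,358]],.042))
print('finger screws',tool([[294,484],[519,484]],.06),tool([[294,522],[519,522]],.06))
w=dict(np.load('pics/w1.npz')); 
def tw(p,z):
    q=ray(w,(np.array(p,float)+.5)*s-.5,z); return ((q-w['p'])@w['R']*1e3).round(2)
print('w1 finger sym', tw([[238,538],[569,538],[223,503],[588,503],[99,455],[723,455]],.25))
t=manip.camera('top'); cv2.imwrite('pics/t2.png',t['image'][:,:,::-1])
E
```

```text
[[-2.0000e-04 -9.6158e-01 -2.7454e-01  7.0650e-02]
 [ 1.0000e+00 -5.9000e-04  1.3500e-03 -1.7900e-03]
 [-1.4600e-03 -2.7454e-01  9.6158e-01 -1.4219e-01]
 [ 0.0000e+00  0.0000e+00  0.0000e+00  1.0000e+00]] [[331.31   0.   284.1 ]
 [  0.   331.31 206.24]
 [  0.     0.     1.  ]]
holes [[ -0.04 -11.69 -33.18]
 [ -0.08   8.64 -33.16]]
end top corners (rear upper edge z~.042) [[ 22.94 -24.22 -32.73]
 [ 22.88  20.94 -32.69]]
finger screws [[ -0.73 -27.46 -50.7 ]
 [ -0.84  24.36 -50.65]] [[-11.59 -28.29 -50.68]
 [-11.72  25.2  -50.63]]
w1 finger sym [[-18.58 -43.25 -48.76]
 [-18.72  38.62 -48.71]
 [ -8.07 -45.68 -48.76]
 [ -8.23  42.08 -48.71]
 [  4.73 -74.02 -48.78]
 [  4.4   73.35 -48.68]]
```

The block and the symmetric finger parts all read about 1.6 mm low in tool y, so I correct the lane centre by +1.5 mm. Next I align the left block and bring it up to the lead-ins.

send_rows(moves=[{"dp":[2,0.5,0],"turn":[0,0,-0.011],"gripper":20},{"dp":[5,1,0],"turn":[0,0,-0.022],"gripper":20},{"dp":[8,0.7,0],"turn":[0,0,-0.033],"gripper":20},{"dp":[12,0,0],"turn":[0,0,-0.0426],"gripper":20},{"dp":[16,-0.9,0],"turn":[0,0,-0.0426],"gripper":20},{"dp":[20,-1.7,0],"turn":[0,0,-0.0426],"gripper":20},{"dp":[24,-2.5,0],"turn":[0,0,-0.0426],"gripper":20},{"dp":[26.9,-3.1,0],"turn":[0,0,-0.0426],"gripper":20},{"dp":[26.9,-3.1,0],"turn":[0,0,-0.0426],"gripper":20},{"dp":[26.9,-3.1,0],"turn":[0,0,-0.0426],"gripper":20}])

```text
t: 5.55
eef_pos: [0.5325, -0.0069, 0.0093]
tool_rot: [[-0.98, 0.2, -0.002], [0.2, 0.98, 0.002], [0.002, 0.001, -1.0]]
force: [-11.5, 2.6, 16.1]
grip_width: 0.417
grasp_force: 61.9
```

```bash
cat > st.py <<'E'
from h import *
s=manip.sense(); y=np.radians(-11.53); ex=np.array([np.cos(y),np.sin(y)]); ey=np.array([-ex[1],ex[0]])
O=np.array([.6335,-.0955])+.0015*ey
r=s['eef_pos'][:2]-O; F=s['force'][:2]
print('t',round(s['t'],2),'bx',(r@ex*1e3).round(2),'by',(r@ey*1e3).round(2),'z',(s['eef_pos'][2]*1e3).round(2),'yaw rel',(np.degrees(np.arctan2(-s['tool_rot'][1,0],-s['tool_rot'][0,0]))+11.53).round(2),'F bx,by,z',(F@ex).round(2),(F@ey).round(2),s['force'][2].round(2),'Mz',np.round(s['ft_torque'],2),'grip',round(s['grip_width']*85.4,1))
E
python3 st.py
```

```text
t 5.55 bx -116.64 by 65.09 z 9.31 yaw rel 0.0 F bx,by,z -11.83 0.2 16.14 Mz [ 0.38  1.96 -0.04] grip 35.6
```

The vertical press of 16 N is loading bench friction. I'll ease up slightly.

send_rows(moves=[{"dp":[0,0,0.5],"turn":[0,0,0],"gripper":20},{"dp":[0,0,1],"turn":[0,0,0],"gripper":20},{"dp":[0,0,1],"turn":[0,0,0],"gripper":20}])

```text
t: 5.92
eef_pos: [0.5334, -0.0076, 0.0094]
tool_rot: [[-0.98, 0.2, 0.0], [0.2, 0.98, 0.0], [-0.0, 0.0, -1.0]]
force: [-1.2, 0.7, 0.6]
grip_width: 0.414
grasp_force: 59.8
```

```bash
python3 st.py
```

```text
t 5.92 bx -115.61 by 64.65 z 9.39 yaw rel -0.01 F bx,by,z -1.31 0.49 0.61 Mz [0.05 0.13 0.01] grip 35.4
```

send_rows(moves=[{"dp":[3,-0.4,0],"turn":[0,0,0],"gripper":20},{"dp":[6,-1.0,0],"turn":[0,0,0],"gripper":20},{"dp":[9,-1.6,0],"turn":[0,0,0],"gripper":20},{"dp":[11,-2.0,0],"turn":[0,0,0],"gripper":20},{"dp":[12.5,-2.3,0],"turn":[0,0,0],"gripper":20},{"dp":[14,-2.6,0],"turn":[0,0,0],"gripper":20},{"dp":[15,-2.8,0],"turn":[0,0,0],"gripper":20},{"dp":[15,-2.8,0],"turn":[0,0,0],"gripper":20}])

```text
t: 6.92
eef_pos: [0.5485, -0.0104, 0.0094]
tool_rot: [[-0.98, 0.2, 0.0], [0.2, 0.98, 0.0], [-0.0, 0.0, -1.0]]
force: [-3.1, 1.0, 4.1]
grip_width: 0.415
grasp_force: 60.3
```

```bash
python3 st.py
```

```text
t 6.92 bx -100.33 by 64.93 z 9.35 yaw rel -0.01 F bx,by,z -3.19 0.34 4.08 Mz [0.21 0.45 0.07] grip 35.4
```

send_rows(moves=[{"dp":[0.7,-0.14,0],"turn":[0,0,0],"gripper":20},{"dp":[1.4,-0.28,0],"turn":[0,0,0],"gripper":20},{"dp":[1.4,-0.28,0],"turn":[0,0,0],"gripper":20}])

```text
t: 7.3
eef_pos: [0.5498, -0.0106, 0.0094]
tool_rot: [[-0.98, 0.2, -0.0], [0.2, 0.98, 0.0], [0.0, 0.0, -1.0]]
force: [-3.5, -0.2, 6.0]
grip_width: 0.413
grasp_force: 60.5
```

send_rows(moves=[{"dp":[0.5,-0.1,0],"turn":[0,0,0],"gripper":20},{"dp":[1.0,-0.2,0],"turn":[0,0,0],"gripper":20},{"dp":[1.0,-0.2,0],"turn":[0,0,0],"gripper":20}])

```text
t: 7.68
eef_pos: [0.5507, -0.0108, 0.0094]
tool_rot: [[-0.98, 0.2, -0.0], [0.2, 0.98, 0.0], [0.0, 0.0, -1.0]]
force: [-4.8, 0.3, 4.7]
grip_width: 0.413
grasp_force: 60.6
```

send_rows(moves=[{"dp":[0.5,-0.1,0],"turn":[0,0,0],"gripper":20},{"dp":[1.0,-0.2,0],"turn":[0,0,0],"gripper":20},{"dp":[1.0,-0.2,0],"turn":[0,0,0],"gripper":20}])

```text
t: 8.05
eef_pos: [0.5517, -0.011, 0.0094]
tool_rot: [[-0.98, 0.2, -0.0], [0.2, 0.98, 0.0], [0.0, 0.0, -1.0]]
force: [-3.8, 1.2, 5.4]
grip_width: 0.412
grasp_force: 60.6
```

send_rows(moves=[{"dp":[0.5,-0.1,0],"turn":[0,0,0],"gripper":20},{"dp":[1.0,-0.2,0],"turn":[0,0,0],"gripper":20},{"dp":[1.0,-0.2,0],"turn":[0,0,0],"gripper":20}])

```text
t: 8.43
eef_pos: [0.5527, -0.0112, 0.0094]
tool_rot: [[-0.98, 0.2, -0.0], [0.2, 0.98, 0.0], [0.0, 0.0, -1.0]]
force: [-4.7, 0.4, 5.4]
grip_width: 0.416
grasp_force: 60.6
```

send_rows(moves=[{"dp":[0.5,-0.1,0],"turn":[0,0,0],"gripper":20},{"dp":[1.0,-0.2,0],"turn":[0,0,0],"gripper":20},{"dp":[1.0,-0.2,0],"turn":[0,0,0],"gripper":20}])

```text
t: 8.8
eef_pos: [0.5537, -0.0114, 0.0094]
tool_rot: [[-0.98, 0.2, -0.0], [0.2, 0.98, 0.0], [0.0, 0.0, -1.0]]
force: [-4.5, 0.6, 5.9]
grip_width: 0.414
grasp_force: 60.6
```

send_rows(moves=[{"dp":[0.5,-0.1,0],"turn":[0,0,0],"gripper":20},{"dp":[1.0,-0.2,0],"turn":[0,0,0],"gripper":20},{"dp":[1.0,-0.2,0],"turn":[0,0,0],"gripper":20}])

```text
t: 9.18
eef_pos: [0.5547, -0.0116, 0.0094]
tool_rot: [[-0.98, 0.2, -0.0], [0.2, 0.98, 0.0], [0.0, 0.0, -1.0]]
force: [-4.0, 0.2, 5.0]
grip_width: 0.412
grasp_force: 60.6
```

send_rows(moves=[{"dp":[0.5,-0.1,0],"turn":[0,0,0],"gripper":20},{"dp":[1.0,-0.2,0],"turn":[0,0,0],"gripper":20},{"dp":[1.0,-0.2,0],"turn":[0,0,0],"gripper":20}])

```text
t: 9.55
eef_pos: [0.5557, -0.0118, 0.0094]
tool_rot: [[-0.98, 0.2, -0.0], [0.2, 0.98, 0.0], [0.0, 0.0, -1.0]]
force: [-4.5, 0.5, 5.6]
grip_width: 0.415
grasp_force: 60.6
```

send_rows(moves=[{"dp":[0.5,-0.1,0],"turn":[0,0,0],"gripper":20},{"dp":[1.0,-0.2,0],"turn":[0,0,0],"gripper":20},{"dp":[1.0,-0.2,0],"turn":[0,0,0],"gripper":20}])

```text
t: 9.93
eef_pos: [0.5558, -0.0118, 0.0094]
tool_rot: [[-0.98, 0.2, -0.002], [0.2, 0.98, 0.001], [0.002, 0.0, -1.0]]
force: [-9.6, 0.9, 10.4]
grip_width: 0.416
grasp_force: 61.1
```

The advance has stopped and the force jumped by about 5 N, which is the bar. I'll press a touch more and hold.

send_rows(moves=[{"dp":[0.2,-0.04,0],"turn":[0,0,0],"gripper":20},{"dp":[0.2,-0.04,0],"turn":[0,0,0],"gripper":20}])

```text
t: 10.18
eef_pos: [0.5558, -0.0118, 0.0093]
tool_rot: [[-0.98, 0.2, -0.002], [0.2, 0.98, 0.001], [0.003, 0.0, -1.0]]
force: [-11.0, 1.1, 11.8]
grip_width: 0.416
grasp_force: 61.1
```

```bash
python3 st.py; python3 - <<'E'
from h import *
d=snap('top','t3'); i=cv2.imread('pics/t3.png')[165:265,210:340]
cv2.imwrite('pics/c3.png',cv2.resize(i,None,fx=5,fy=5,interpolation=cv2.INTER_CUBIC))
E
```

```text
t 10.18 bx -92.88 by 64.99 z 9.33 yaw rel -0.01 F bx,by,z -11.03 -1.11 11.81 Mz [0.42 1.83 0.07] grip 35.6
```

View pics/c3.png

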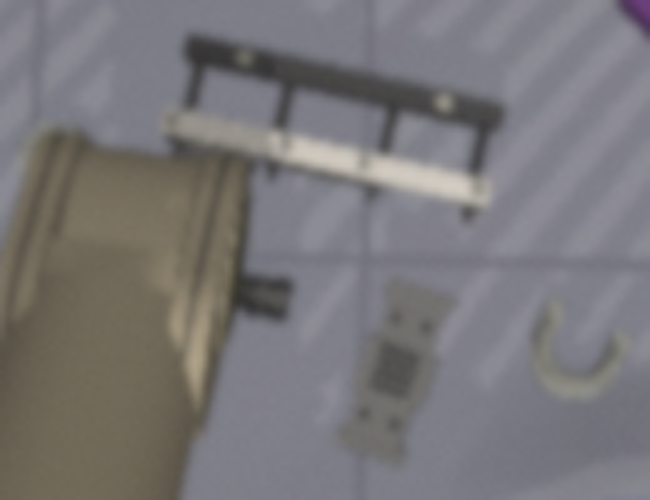

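The arm hides the block here, but the contact position (origin about -61 to -63) fits the bar. I'll shed some bench load so the push really lands on the bar.

send_rows(moves=[{"dp":[0.1,0,0.4],"turn":[0,0,0],"gripper":20},{"dp":[0.1,0,0.4],"turn":[0,0,0],"gripper":20},{"dp":[0.1,0,0.4],"turn":[0,0,0],"gripper":20}])

```text
t: 10.6
eef_pos: [0.5559, -0.0118, 0.0094]
tool_rot: [[-0.98, 0.2, -0.002], [0.2, 0.98, 0.0], [0.003, -0.0, -1.0]]
force: [-8.8, 1.2, 6.7]
grip_width: 0.412
grasp_force: 60.5
```

```bash
python3 st.py
```

```text
t 10.6 bx -92.8 by 64.97 z 9.38 yaw rel -0.01 F bx,by,z -8.9 -0.64 6.71 Mz [ 0.43  1.38 -0.  ] grip 35.2
```

send_rows(moves=[{"dp":[0.2,-0.04,0.1],"turn":[0,0,0],"gripper":20},{"dp":[0.4,-0.08,0.2],"turn":[0,0,0],"gripper":20},{"dp":[0.4,-0.08,0.2],"turn":[0,0,0],"gripper":20},{"dp":[0.4,-0.08,0.2],"turn":[0,0,0],"gripper":20}])

```text
t: 11.1
eef_pos: [0.5559, -0.0118, 0.0094]
tool_rot: [[-0.98, 0.2, -0.003], [0.2, 0.98, 0.001], [0.003, -0.0, -1.0]]
force: [-9.4, 2.4, 6.2]
grip_width: 0.414
grasp_force: 60.5
```

```bash
python3 st.py
```

```text
t 11.1 bx -92.79 by 65.0 z 9.41 yaw rel -0.0 F bx,by,z -9.68 0.44 6.22 Mz [ 0.43  1.58 -0.02] grip 35.4
```

It is firmly against the bar, about 5 N net with no travel, so the left block is the tall one. I draw it back 50 mm, release and rise.

send_rows(moves=[{"dp":[-2,0.4,-0.3],"turn":[0,0,0],"gripper":20},{"dp":[-6,1.2,-0.5],"turn":[0,0,0],"gripper":20},{"dp":[-12,2.4,-0.5],"turn":[0,0,0],"gripper":20},{"dp":[-18,3.7,-0.5],"turn":[0,0,0],"gripper":20},{"dp":[-24,4.9,-0.5],"turn":[0,0,0],"gripper":20},{"dp":[-30,6.1,-0.5],"turn":[0,0,0],"gripper":20},{"dp":[-36,7.3,-0.5],"turn":[0,0,0],"gripper":20},{"dp":[-42,8.6,-0.5],"turn":[0,0,0],"gripper":20},{"dp":[-47,9.6,-0.5],"turn":[0,0,0],"gripper":20},{"dp":[-49,10,-0.5],"turn":[0,0,0],"gripper":20},{"dp":[-49,10,-0.5],"turn":[0,0,0],"gripper":20},{"dp":[-49,10,-0.5],"turn":[0,0,0],"gripper":58},{"dp":[-49,10,-0.5],"turn":[0,0,0],"gripper":58},{"dp":[-49,10,-0.5],"turn":[0,0,0],"gripper":58},{"dp":[-49,10,-0.5],"turn":[0,0,0],"gripper":58}])

```text
t: 12.98
eef_pos: [0.5085, -0.0022, 0.0094]
tool_rot: [[-0.98, 0.2, 0.0], [0.2, 0.98, 0.0], [-0.0, 0.0, -1.0]]
force: [-0.9, 0.2, -0.1]
grip_width: 0.681
grasp_force: 0.0
```

```bash
python3 st.py
```

```text
t 12.97 bx -141.1 by 64.96 z 9.45 yaw rel -0.01 F bx,by,z -0.88 -0.02 -0.13 Mz [ 0.    0.04 -0.03] grip 58.1
```

send_rows(moves=[{"dp":[0,0,30],"turn":[0,0,0],"gripper":58},{"dp":[0,0,70],"turn":[0,0,0],"gripper":58},{"dp":[-6,-20,90],"turn":[0,0,-0.02],"gripper":58},{"dp":[-18,-64,90],"turn":[0,0,-0.05],"gripper":58},{"dp":[-30,-108,90],"turn":[0,0,-0.08],"gripper":58},{"dp":[-35.9,-128.9,90],"turn":[0,0,-0.1],"gripper":58},{"dp":[-35.9,-128.9,80],"turn":[0,0,-0.1],"gripper":58},{"dp":[-35.9,-128.9,50],"turn":[0,0,-0.1],"gripper":58},{"dp":[-35.9,-128.9,22],"turn":[0,0,-0.1],"gripper":58},{"dp":[-35.9,-128.9,6],"turn":[0,0,-0.1],"gripper":58},{"dp":[-35.9,-128.9,0],"turn":[0,0,-0.1],"gripper":58},{"dp":[-35.9,-128.9,0],"turn":[0,0,-0.1],"gripper":58},{"dp":[-35.9,-128.9,0],"turn":[0,0,-0.1],"gripper":20},{"dp":[-35.9,-128.9,0],"turn":[0,0,-0.1],"gripper":20},{"dp":[-35.9,-128.9,0],"turn":[0,0,-0.1],"gripper":20},{"dp":[-35.9,-128.9,0],"turn":[0,0,-0.1],"gripper":20},{"dp":[-35.9,-128.9,0],"turn":[0,0,-0.1],"gripper":20}])

```text
t: 15.1
eef_pos: [0.4734, -0.1312, 0.0104]
tool_rot: [[-0.955, 0.297, 0.002], [0.297, 0.955, 0.0], [-0.002, 0.001, -1.0]]
force: [-1.9, -0.4, 5.6]
grip_width: 0.41
grasp_force: 60.6
```

```bash
python3 st.py; python3 - <<'E'
from h import *
wsnap('w4'); i=cv2.imread('pics/w4.png'); cv2.imwrite('pics/w4b.png',cv2.resize(i,(800,600),interpolation=cv2.INTER_CUBIC))
E
```

```text
t 15.1 bx -149.77 by -68.46 z 10.45 yaw rel -5.74 F bx,by,z -1.83 -0.73 5.64 Mz [-0.04  0.35 -0.03] grip 35.0
```

View pics/w4b.png

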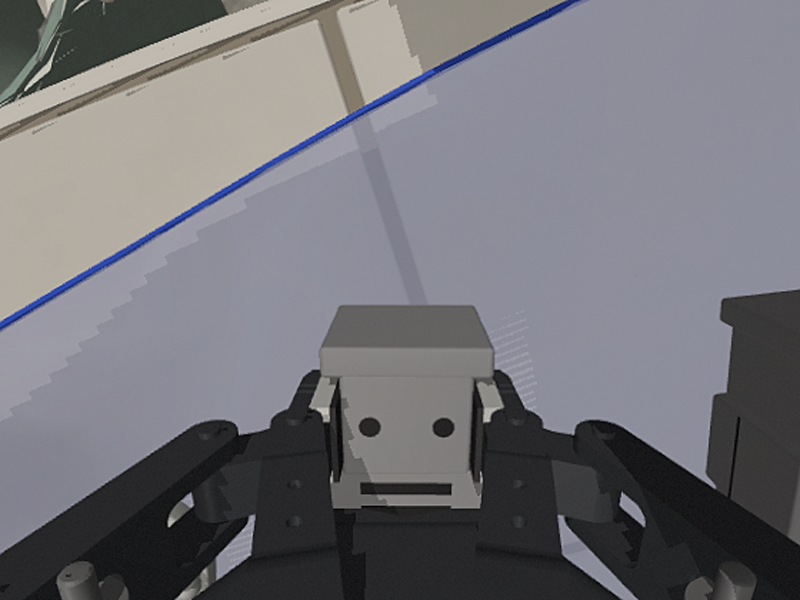

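The grip is good: 35 mm opening and the block squared in the pads. The holes are at (370,427) and (443,427), so it is gripped slightly forward of the recess centre. I align it and bring it to its lane.

send_rows(moves=[{"dp":[0,0,0.8],"turn":[0,0,0],"gripper":20},{"dp":[2,0.6,0.8],"turn":[0,0,0.025],"gripper":20},{"dp":[5,1.2,0.8],"turn":[0,0,0.05],"gripper":20},{"dp":[9,1.4,0.8],"turn":[0,0,0.075],"gripper":20},{"dp":[14,0.7,0.8],"turn":[0,0,0.1],"gripper":20},{"dp":[19,-0.3,0.8],"turn":[0,0,0.1],"gripper":20},{"dp":[24,-1.4,0.8],"turn":[0,0,0.1],"gripper":20},{"dp":[29,-2.4,0.8],"turn":[0,0,0.1],"gripper":20},{"dp":[34,-3.4,0.8],"turn":[0,0,0.1],"gripper":20},{"dp":[36.7,-4,0.8],"turn":[0,0,0.1],"gripper":20},{"dp":[36.7,-4,0.8],"turn":[0,0,0.1],"gripper":20}])

```text
t: 16.52
eef_pos: [0.5087, -0.1348, 0.0105]
tool_rot: [[-0.98, 0.199, -0.002], [0.199, 0.98, 0.001], [0.002, 0.001, -1.0]]
force: [-7.8, 1.6, 9.5]
grip_width: 0.413
grasp_force: 61.4
```

```bash
python3 st.py
```

```text
t 16.52 bx -114.39 by -64.99 z 10.46 yaw rel 0.05 F bx,by,z -7.92 0.0 9.46 Mz [ 0.17  1.23 -0.03] grip 35.3
```

send_rows(moves=[{"dp":[0,0,0.4],"turn":[0,0,-0.001],"gripper":20},{"dp":[2,-0.4,0.6],"turn":[0,0,-0.001],"gripper":20},{"dp":[5,-1,0.6],"turn":[0,0,-0.001],"gripper":20},{"dp":[8,-1.6,0.6],"turn":[0,0,-0.001],"gripper":20},{"dp":[10,-2,0.6],"turn":[0,0,-0.001],"gripper":20},{"dp":[12,-2.4,0.6],"turn":[0,0,-0.001],"gripper":20},{"dp":[14,-2.8,0.6],"turn":[0,0,-0.001],"gripper":20},{"dp":[15.2,-3.1,0.6],"turn":[0,0,-0.001],"gripper":20},{"dp":[15.2,-3.1,0.6],"turn":[0,0,-0.001],"gripper":20}])

```text
t: 17.65
eef_pos: [0.5245, -0.1382, 0.0108]
tool_rot: [[-0.98, 0.201, 0.0], [0.201, 0.98, 0.0], [-0.0, 0.0, -1.0]]
force: [-0.3, -0.6, -2.5]
grip_width: 0.412
grasp_force: 59.9
```

```bash
python3 st.py
```

```text
t 17.65 bx -98.24 by -65.12 z 10.84 yaw rel -0.07 F bx,by,z -0.18 -0.63 -2.51 Mz [-0.01  0.09 -0.04] grip 35.2
```

send_rows(moves=[{"dp":[0.3,0,-0.4],"turn":[0,0,0.001],"gripper":20},{"dp":[1.0,-0.1,-0.4],"turn":[0,0,0.001],"gripper":20},{"dp":[1.5,-0.2,-0.4],"turn":[0,0,0.001],"gripper":20},{"dp":[1.5,-0.2,-0.4],"turn":[0,0,0.001],"gripper":20}])

```text
t: 18.15
eef_pos: [0.526, -0.1384, 0.0105]
tool_rot: [[-0.98, 0.2, 0.0], [0.2, 0.98, 0.0], [-0.0, 0.0, -1.0]]
force: [-1.2, 0.3, 0.4]
grip_width: 0.414
grasp_force: 60.3
```

send_rows(moves=[{"dp":[0.6,-0.12,0],"turn":[0,0,0],"gripper":20},{"dp":[1.2,-0.24,0],"turn":[0,0,0],"gripper":20},{"dp":[1.2,-0.24,0],"turn":[0,0,0],"gripper":20}])

```text
t: 18.52
eef_pos: [0.5272, -0.1386, 0.0105]
tool_rot: [[-0.98, 0.2, -0.0], [0.2, 0.98, 0.0], [0.0, 0.0, -1.0]]
force: [-3.0, 0.8, 2.3]
grip_width: 0.411
grasp_force: 60.4
```

send_rows(moves=[{"dp":[0.6,-0.12,0],"turn":[0,0,0],"gripper":20},{"dp":[1.2,-0.24,0],"turn":[0,0,0],"gripper":20},{"dp":[1.2,-0.24,0],"turn":[0,0,0],"gripper":20}])

```text
t: 18.9
eef_pos: [0.5284, -0.1389, 0.0105]
tool_rot: [[-0.98, 0.2, -0.0], [0.2, 0.98, 0.0], [0.0, 0.0, -1.0]]
force: [-4.1, 1.0, 4.8]
grip_width: 0.411
grasp_force: 60.7
```

send_rows(moves=[{"dp":[0.6,-0.12,0],"turn":[0,0,0],"gripper":20},{"dp":[1.2,-0.24,0.1],"turn":[0,0,0],"gripper":20},{"dp":[1.2,-0.24,0.1],"turn":[0,0,0],"gripper":20}])

```text
t: 19.27
eef_pos: [0.5299, -0.1391, 0.0105]
tool_rot: [[-0.98, 0.2, 0.001], [0.2, 0.98, -0.0], [-0.001, -0.0, -1.0]]
force: [-1.6, 0.4, 0.2]
grip_width: 0.411
grasp_force: 60.3
```

send_rows(moves=[{"dp":[0.5,-0.1,0],"turn":[0,0,0],"gripper":20},{"dp":[1.0,-0.2,0],"turn":[0,0,0],"gripper":20},{"dp":[1.0,-0.2,0],"turn":[0,0,0],"gripper":20}])

```text
t: 19.65
eef_pos: [0.5307, -0.1393, 0.0105]
tool_rot: [[-0.98, 0.2, 0.0], [0.2, 0.98, -0.0], [-0.0, 0.0, -1.0]]
force: [-1.3, 0.2, 0.0]
grip_width: 0.412
grasp_force: 60.4
```

send_rows(moves=[{"dp":[0.5,-0.1,0],"turn":[0,0,0],"gripper":20},{"dp":[1.0,-0.2,0],"turn":[0,0,0],"gripper":20},{"dp":[1.0,-0.2,0],"turn":[0,0,0],"gripper":20}])

```text
t: 20.02
eef_pos: [0.5317, -0.1395, 0.0106]
tool_rot: [[-0.98, 0.2, 0.0], [0.2, 0.98, 0.0], [-0.0, 0.0, -1.0]]
force: [-1.9, 0.5, -0.8]
grip_width: 0.413
grasp_force: 60.3
```

send_rows(moves=[{"dp":[0.5,-0.1,0],"turn":[0,0,0],"gripper":20},{"dp":[1.0,-0.2,0],"turn":[0,0,0],"gripper":20},{"dp":[1.0,-0.2,0],"turn":[0,0,0],"gripper":20}])

```text
t: 20.4
eef_pos: [0.5326, -0.1397, 0.0105]
tool_rot: [[-0.98, 0.2, 0.0], [0.2, 0.98, 0.0], [-0.0, 0.0, -1.0]]
force: [-1.0, -0.9, -0.2]
grip_width: 0.407
grasp_force: 60.3
```

send_rows(moves=[{"dp":[0.5,-0.1,0],"turn":[0,0,0],"gripper":20},{"dp":[1.0,-0.2,0],"turn":[0,0,0],"gripper":20},{"dp":[1.0,-0.2,0],"turn":[0,0,0],"gripper":20}])

```text
t: 20.78
eef_pos: [0.5337, -0.1399, 0.0106]
tool_rot: [[-0.98, 0.2, 0.0], [0.2, 0.98, 0.0], [-0.0, 0.0, -1.0]]
force: [-0.7, -0.2, -0.9]
grip_width: 0.411
grasp_force: 60.3
```

send_rows(moves=[{"dp":[0.5,-0.1,-0.1],"turn":[0,0,0],"gripper":20},{"dp":[1.0,-0.2,-0.1],"turn":[0,0,0],"gripper":20},{"dp":[1.0,-0.2,-0.1],"turn":[0,0,0],"gripper":20}])

```text
t: 21.15
eef_pos: [0.5347, -0.1401, 0.0105]
tool_rot: [[-0.98, 0.2, 0.0], [0.2, 0.98, 0.0], [-0.0, 0.0, -1.0]]
force: [-3.6, 1.0, 1.9]
grip_width: 0.414
grasp_force: 60.5
```

send_rows(moves=[{"dp":[0.5,-0.1,0],"turn":[0,0,0],"gripper":20},{"dp":[1.2,-0.24,0],"turn":[0,0,0],"gripper":20},{"dp":[1.2,-0.24,0],"turn":[0,0,0],"gripper":20}])

```text
t: 21.52
eef_pos: [0.5358, -0.1404, 0.0105]
tool_rot: [[-0.98, 0.2, 0.0], [0.2, 0.98, 0.0], [-0.0, 0.0, -1.0]]
force: [-3.8, 1.2, 3.5]
grip_width: 0.411
grasp_force: 60.5
```

```bash
python3 st.py
```

```text
t 21.52 bx -86.72 by -64.97 z 10.51 yaw rel -0.01 F bx,by,z -3.94 0.38 3.51 Mz [ 0.12  0.73 -0.09] grip 35.1
```

Past the bar without contact, so the right block clears. I carry on home.

send_rows(moves=[{"dp":[1,-0.2,0.1],"turn":[0,0,0],"gripper":20},{"dp":[2,-0.4,0.1],"turn":[0,0,0],"gripper":20},{"dp":[3,-0.6,0.1],"turn":[0,0,0],"gripper":20},{"dp":[4,-0.8,0.1],"turn":[0,0,0],"gripper":20},{"dp":[4,-0.8,0.1],"turn":[0,0,0],"gripper":20}])

```text
t: 22.15
eef_pos: [0.54, -0.1411, 0.0105]
tool_rot: [[-0.98, 0.2, 0.0], [0.2, 0.98, -0.0], [-0.0, -0.0, -1.0]]
force: [-1.0, 0.3, -0.8]
grip_width: 0.414
grasp_force: 60.2
```

send_rows(moves=[{"dp":[1,-0.2,0],"turn":[0,0,0],"gripper":20},{"dp":[2,-0.4,0],"turn":[0,0,0],"gripper":20},{"dp":[3,-0.6,0],"turn":[0,0,0],"gripper":20},{"dp":[4,-0.8,0],"turn":[0,0,0],"gripper":20},{"dp":[5,-1.0,0],"turn":[0,0,0],"gripper":20},{"dp":[5,-1.0,0],"turn":[0,0,0],"gripper":20}])

```text
t: 22.9
eef_pos: [0.545, -0.1421, 0.0105]
tool_rot: [[-0.98, 0.2, 0.0], [0.2, 0.98, -0.0], [-0.0, 0.0, -1.0]]
force: [-0.5, 0.2, -1.1]
grip_width: 0.411
grasp_force: 60.2
```

send_rows(moves=[{"dp":[1,-0.2,-0.1],"turn":[0,0,0],"gripper":20},{"dp":[2,-0.4,-0.1],"turn":[0,0,0],"gripper":20},{"dp":[3,-0.6,-0.1],"turn":[0,0,0],"gripper":20},{"dp":[4,-0.8,-0.1],"turn":[0,0,0],"gripper":20},{"dp":[5,-1.0,-0.1],"turn":[0,0,0],"gripper":20},{"dp":[6,-1.2,-0.1],"turn":[0,0,0],"gripper":20},{"dp":[6,-1.2,-0.1],"turn":[0,0,0],"gripper":20}])

```text
t: 23.78
eef_pos: [0.5509, -0.1433, 0.0105]
tool_rot: [[-0.98, 0.2, 0.0], [0.2, 0.98, 0.0], [-0.0, 0.0, -1.0]]
force: [-4.8, -0.4, 4.2]
grip_width: 0.412
grasp_force: 60.6
```

```bash
python3 st.py
```

```text
t 23.77 bx -71.37 by -64.9 z 10.5 yaw rel -0.01 F bx,by,z -4.66 -1.35 4.2 Mz [0.17 0.73 0.02] grip 35.2
```

send_rows(moves=[{"dp":[2,-0.4,0],"turn":[0,0,0],"gripper":20},{"dp":[4,-0.8,0],"turn":[0,0,0],"gripper":20},{"dp":[6,-1.2,0],"turn":[0,0,0],"gripper":20},{"dp":[8,-1.6,0],"turn":[0,0,0],"gripper":20},{"dp":[10,-2.0,0],"turn":[0,0,0],"gripper":20},{"dp":[10,-2.0,0],"turn":[0,0,0],"gripper":20}])

```text
t: 24.52
eef_pos: [0.561, -0.1454, 0.0105]
tool_rot: [[-0.98, 0.2, 0.0], [0.2, 0.98, -0.0], [-0.0, 0.0, -1.0]]
force: [-1.9, 0.2, 3.7]
grip_width: 0.409
grasp_force: 60.7
```

send_rows(moves=[{"dp":[2,-0.4,0],"turn":[0,0,0],"gripper":20},{"dp":[4,-0.8,0],"turn":[0,0,0],"gripper":20},{"dp":[6,-1.2,0],"turn":[0,0,0],"gripper":20},{"dp":[8,-1.6,0],"turn":[0,0,0],"gripper":20},{"dp":[10,-2.0,0],"turn":[0,0,0],"gripper":20},{"dp":[12,-2.5,0],"turn":[0,0,0],"gripper":20},{"dp":[13.5,-2.8,0],"turn":[0,0,0],"gripper":20},{"dp":[13.5,-2.8,0],"turn":[0,0,0],"gripper":20}])

```text
t: 25.52
eef_pos: [0.5743, -0.1482, 0.0105]
tool_rot: [[-0.98, 0.2, 0.0], [0.2, 0.98, 0.0], [-0.0, 0.0, -1.0]]
force: [-5.1, 0.4, 4.9]
grip_width: 0.413
grasp_force: 60.7
```

```bash
python3 st.py
```

```text
t 25.52 bx -47.49 by -64.92 z 10.52 yaw rel -0.01 F bx,by,z -5.06 -0.63 4.91 Mz [0.19 0.82 0.  ] grip 35.3
```

send_rows(moves=[{"dp":[1.2,-0.24,0.1],"turn":[0,0,0],"gripper":20},{"dp":[2.4,-0.5,0.2],"turn":[0,0,0],"gripper":20},{"dp":[3.6,-0.7,0.2],"turn":[0,0,0],"gripper":20},{"dp":[4.5,-0.9,0.2],"turn":[0,0,0],"gripper":20},{"dp":[4.5,-0.9,0.2],"turn":[0,0,0],"gripper":20}])

```text
t: 26.15
eef_pos: [0.579, -0.149, 0.0106]
tool_rot: [[-0.98, 0.2, 0.0], [0.2, 0.98, -0.0], [-0.0, 0.0, -1.0]]
force: [-0.3, 0.3, -1.8]
grip_width: 0.416
grasp_force: 60.2
```

send_rows(moves=[{"dp":[0.6,-0.12,-0.15],"turn":[0,0,0],"gripper":20},{"dp":[1.2,-0.24,-0.15],"turn":[0,0,0],"gripper":20},{"dp":[1.2,-0.24,-0.15],"turn":[0,0,0],"gripper":20}])

```text
t: 26.52
eef_pos: [0.5801, -0.1493, 0.0105]
tool_rot: [[-0.98, 0.2, 0.0], [0.2, 0.98, 0.0], [-0.0, 0.0, -1.0]]
force: [-2.9, 0.5, 1.3]
grip_width: 0.41
grasp_force: 60.4
```

send_rows(moves=[{"dp":[0.5,-0.1,0],"turn":[0,0,0],"gripper":20},{"dp":[1.0,-0.2,0],"turn":[0,0,0],"gripper":20},{"dp":[1.0,-0.2,0],"turn":[0,0,0],"gripper":20}])

```text
t: 26.9
eef_pos: [0.581, -0.1495, 0.0105]
tool_rot: [[-0.98, 0.2, 0.0], [0.2, 0.98, 0.0], [-0.0, 0.0, -1.0]]
force: [-2.6, 0.4, 2.9]
grip_width: 0.412
grasp_force: 60.4
```

send_rows(moves=[{"dp":[0.5,-0.1,0],"turn":[0,0,0],"gripper":20},{"dp":[1.0,-0.2,0],"turn":[0,0,0],"gripper":20},{"dp":[1.0,-0.2,0],"turn":[0,0,0],"gripper":20}])

```text
t: 27.28
eef_pos: [0.5816, -0.1496, 0.0105]
tool_rot: [[-0.98, 0.2, -0.001], [0.2, 0.98, 0.0], [0.001, 0.0, -1.0]]
force: [-6.0, 1.4, 4.7]
grip_width: 0.411
grasp_force: 60.8
```

send_rows(moves=[{"dp":[0.3,-0.06,0.1],"turn":[0,0,0],"gripper":20},{"dp":[0.5,-0.1,0.2],"turn":[0,0,0],"gripper":20},{"dp":[0.5,-0.1,0.2],"turn":[0,0,0],"gripper":20}])

```text
t: 27.65
eef_pos: [0.5816, -0.1496, 0.0105]
tool_rot: [[-0.98, 0.2, -0.002], [0.2, 0.98, 0.001], [0.002, 0.0, -1.0]]
force: [-7.8, 1.4, 4.9]
grip_width: 0.412
grasp_force: 60.8
```

```bash
python3 st.py
```

```text
t 27.65 bx -40.01 by -64.88 z 10.5 yaw rel -0.01 F bx,by,z -7.93 -0.21 4.86 Mz [ 0.27  1.38 -0.09] grip 35.1
```

It stopped solid exactly 53 mm beyond the left block's bar contact, which is the stop. I release, rise straight up, then move clear for a look.

send_rows(moves=[{"dp":[-0.4,0.08,0],"turn":[0,0,0],"gripper":20},{"dp":[-0.4,0.08,0],"turn":[0,0,0],"gripper":55},{"dp":[-0.4,0.08,0],"turn":[0,0,0],"gripper":55},{"dp":[-0.4,0.08,0],"turn":[0,0,0],"gripper":55},{"dp":[-0.4,0.08,5],"turn":[0,0,0],"gripper":55},{"dp":[-0.4,0.08,25],"turn":[0,0,0],"gripper":55},{"dp":[-0.4,0.08,60],"turn":[0,0,0],"gripper":55},{"dp":[-10,15,110],"turn":[0,0,0],"gripper":55},{"dp":[-20,40,160],"turn":[0,0,0],"gripper":55},{"dp":[-20,65,190],"turn":[0,0,0],"gripper":55},{"dp":[-20,67,190],"turn":[0,0,0],"gripper":55},{"dp":[-20,67,190],"turn":[0,0,0],"gripper":55},{"dp":[-20,67,190],"turn":[0,0,0],"gripper":55}])

```text
t: 29.28
eef_pos: [0.5619, -0.0838, 0.2]
tool_rot: [[-0.98, 0.201, -0.001], [0.201, 0.98, -0.0], [0.001, -0.001, -1.0]]
force: [-0.2, 0.1, -0.7]
grip_width: 0.646
grasp_force: 0.0
```

```bash
python3 - <<'E'
from h import *
wsnap('w5'); i=cv2.imread('pics/w5.png'); cv2.imwrite('pics/w5b.png',cv2.resize(i,(800,600),interpolation=cv2.INTER_CUBIC)); print(manip.sense()['t'],manip.sense()['force'])
E
```

```text
29.325 [ 0.3860263   0.66627368 -0.70350667]
```

View pics/w5b.png

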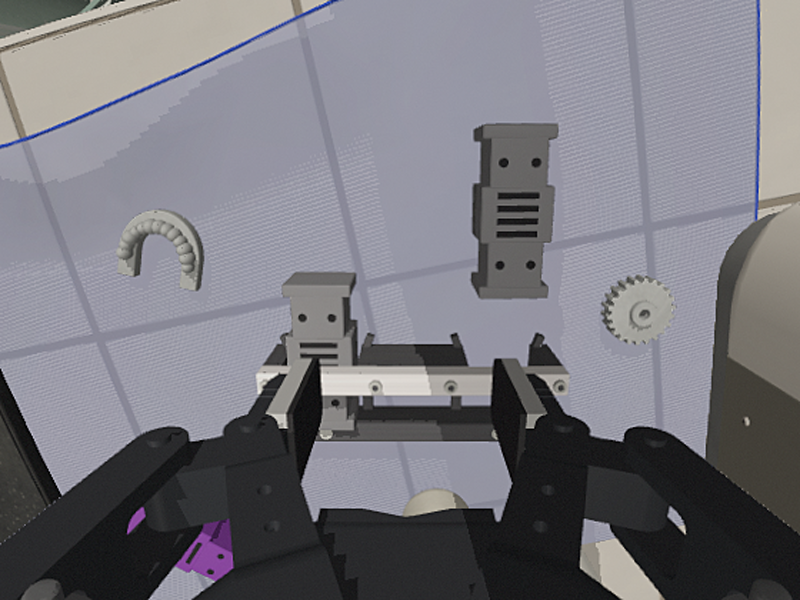

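The right block is under the bar with its front reaching the stop at about (335,430). The left block stands back at about (516,210), and the gear and arch are in place. A quick numeric check follows.

```bash
python3 - <<'E'
from h import *
d=dict(np.load('pics/w5.npz')); y=np.radians(-11.53); ex=np.array([np.cos(y),np.sin(y)]); ey=np.array([-ex[1],ex[0]]); O=np.array([.6335,-.0955])
for n,p,z in [('R rear holes, want -42,-65',[[302,318],[332,317]],.041),('L holes',[[504,162],[537,162],[500,265],[530,265]],.0435),('bar screws want 0,0',[[375,387],[451,387]],.06),('R front top edge/stop',[[323,429],[355,430]],.041)]:
    q=ray(d,(np.array(p,float)+.5)/1.42857-.5,z)[:,:2]-O; print(n,(np.c_[q@ex,q@ey]*1e3).round(1).tolist())
E
```

```text
R rear holes, want -42,-65 [[-41.3, -74.4], [-42.0, -54.1]]
L holes [[-142.4, 55.7], [-142.6, 76.1], [-78.0, 56.4], [-78.0, 75.9]]
bar screws want 0,0 [[0.2, -24.9], [0.4, 25.1]]
R front top edge/stop [[43.6, -64.7], [44.3, -41.5]]
```

Right block: origin at about x = -10, y = -64, fully home. Left block: origin at about x = -110, y = 66, with its leading end about 47 mm from the bar. Handing in.

```bash
python3 -c "
from workcell import manip; print(manip.hand_in())"
```

```text
the job is handed in; nothing more can be done
None
```

The job is handed in, with no verdict shown: the left housing was the too-tall one, so I pressed it on the bar (about 5 N net, wrist reading at most 11 N), then drew it back to stand about 47 mm clear, and the right one cleared and sits fully home against the stop.

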